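Find the fullest tin of dowel pins

TASK

Lift the loose lid off the plywood pin box by its knob and set it down flat on the grey felt mat. Then heft the closed tins in the box, one at a time, to find the heaviest, standing the lighter ones upright in the box again without dropping them, and finish with the heaviest in the gripper: keep holding it up, upright, with at least 15 cm of air between it and the bench. Leave the jar in the box and the other things on the bench as they are.

Things in the scene. Friction and masses are not known exactly. Their poses are not given: they have to be found in the camera images.
- box: Square open plywood box that does not move: 246 x 246 mm outside, 230 x 230 inside, walls 8 mm thick, 66 mm high, floor 8 mm thick. Origin: centre of its underside, on the bench; x, y along its sides, z up. Three tins and a jar stand loose on its floor, one in each quarter, in any order, about 100 mm centre to centre, 35 mm of room between tin and wall.
- lid_knob (a point): Centre of the round wooden knob (30 mm in diameter, 24 mm tall, on a thinner neck) of the box lid, 24 mm above the lid's flat top. The lid, 246 x 246 mm, 0.32 kg, is a hollow cap lying loose on the box; its lip, 68 mm below this point, reaches 6 mm inside the walls with 2.5 mm play. This point is 128 mm above the bench with the lid on the box, 71 mm with it on the mat. z up.
- tin_a_mid (a point): Centre (half-way up) of one of three identical closed round tins standing in the box: bare metal, white paper band, green cap, 56 mm in diameter, 80 mm tall, axis z. They look alike; each weighs 0.1 to 0.75 kg, the heaviest at least 0.15 kg more than the next. The pins inside may shift 2 mm. Best gripped across the upper half of its sides, from above.
- tin_b_mid (a point): Centre of the second such tin, the same in look and size.
- tin_c_mid (a point): Centre of the third such tin, the same in look and size.
- jar: Bystander: amber glass jar with a black cap, 46 mm in diameter, 66 mm tall, standing in the box beside the tins. Origin: centre of its underside. Leave it alone.
- mat: Flat grey felt mat fixed on the bench, 280 x 280 mm, 3 mm thick, clear of things. Origin: centre of its underside; x and y along its sides.
- scanner: Bystander: black hand-held scanner lying at the far side of the bench, about 140 x 145 mm, 52 mm high. Origin: under the middle of its head.
- bust: Bystander: small plaster head on a 70 mm wooden foot, 132 mm tall, near one side of the bench. Origin: centre of its underside.
- brush: Bystander: dusting brush lying flat near the other side of the bench, its handle along its own x axis.

How it is judged:
By the outcome, as a careful person would: the job done as asked, in the order asked, and still so for the second after the job is handed in, while the arm keeps its last pose, push and grip.
It also fails if it takes over 72 s, if anything falls off the work surface, if the arm or the gripper's body presses on something with over 40 N, if the wrist force passes 120 N, or if a joint passes its speed limit or range.

ROBOT

A 7-joint arm with a two-finger parallel gripper is mounted at the origin on the work surface. World frame = base frame: x ahead of the robot, y to its left, z up, the work surface at z = 0. Lengths are in m, angles in rad, forces in N, time in s.
With the tool pointing down it reaches from about 0.425 to 0.925 m from the base axis. Payload 6.8 kg.
Tool frame: the origin (TCP) lies at the very end of the fingers, on their centre line; the grasp point (between the pads) lies 19 mm behind it; z points along the fingers, y is the line along which they close (so a half turn about z gives the same grasp; the last joint's range is limited). The gripper opens to 85 mm and grips with 20 to 120 N. Pads are 22 mm wide; open, the fingers measure 114 mm over their backs; the gripper's body (76 mm by 85 mm) begins 54 mm behind the grasp point. The pads swing forward as they close: fully open they stand 13 mm farther back than shut.
Start: joints at [-1.421, 0.477, 0.022, 1.555, -0.011, 1.109, -0.083], TCP at [0.172, 0.653, 0.231] pointing down, gripper open.
Joint ranges: [-2.96, 2.96], [-0.34, 2.1], [-1.41, 1.46], [0.24, 2.44], [-1.37, 4.51], [0.17, 1.92], [-2.96, 2.96]. Speed limits (rad/s): [2.39, 2.39, 3.14, 3.14, 3.14, 3.14, 3.14].

INTERFACE

Orientations are given as a unit quaternion [w, x, y, z].
In Python, from station import get_obs, read_camera, hand_in gives the robot as it stands.
- The arm moves only by the tool arm_command, never from a script. Its argument "commands" is one flat list of numbers, 7 for each row, row after row: the shift along the tool's x, y, z in m, then the turn, a rotation vector about the tool's x, y, z in degrees, then the opening, from 0 (shut) to 1 (fully open). In form: [tx, ty, tz, rx, ry, rz, fingers, tx, ty, tz, rx, ry, rz, fingers, ...]. A call has 1 to 8 rows; each row is the pose to reach, as a shift and turn from the pose commanded when the call began, along the tool's axes at that moment; what a row does not reach only later rows make up. A row lasts 1/10 s, in which the tool goes at most 50 mm and 8.59 degrees, less where a joint would pass 70% of its speed; a pose out of reach is approached as far as the arm can. A call with a gripper value outside its range is refused whole. The fingers move at their own pace and stop on an object; "force" is the grip in N (left out, the last holds). Time passes only in rows, so rows that repeat a pose let the fingers close. It gives the time, the measured TCP pose, the force, the opening and the grip force at its end, in the units of the state.
- get_obs(): the state, without advancing time (a new reading comes with each control period).
- read_camera(name): name is "scene" or "top" or "wrist"; returns a dict with "img" (480x640x3 uint8, red, green, blue), "camera_matrix" (3x3 intrinsics, pixels), "pose" (4x4, takes a point from camera to world coordinates). Camera axes: x right, y down, z forward; pixel columns grow to the right and rows downward; lengths in m; the calibration is good to about 2 mm. A picture is of the moment at which its call begins. There is no depth.
- hand_in(): hands the job in; it is judged then, once.
The state is a dict: "t": time; "q": joint angles; "joint_vel": joint speeds; "joint_torque": joint torques, N m; "eef_pos": TCP position; "tool_rot": TCP orientation; "contact_force": force on the tool from outside, world axes, zero at the start; "torque": the same for the moment, N m; "gripper_width": opening from 0.0 (shut) to 1.0 (fully open); "grasp_force": force on a finger pad.
Only numpy, scipy, OpenCV 4.12 (cv2) and the standard library are available. Lean on these libraries where they do the work, as an engineer would, in place of code of your own. Each camera call takes 0.05 s, during which the arm holds its last target. There are 200 camera calls.

## Working session

There is one attempt and no reset: what is moved stays moved. The work goes in short steps, Python scripts to look and compute and a tool call to move; the robot and the scene stay as the last step left them, time stands still between calls to the robot, and variables do not carry over. Pictures are saved under pics/ and viewed, at most 10 in all, crops included, and the job is handed in when it is done.

Besides the shell and the picture viewer there is one more tool, called after "Request:" in YAML: its name, and indented under it one key for each argument. arm_command: Moves the arm, as the interface text tells. Its arguments: {"type":"object","properties":{"commands":{"type":"array","items":{"type":"number"}},"force":{"type":"number"}},"required":["commands"]}

```bash
mkdir -p pics; ls
python3 - <<'E'
from station import *
import cv2,pickle
d={}
for n in ("top","scene"):
    d[n]=read_camera(n); cv2.imwrite(f"pics/{n}0.png",d[n]["img"][:,:,::-1])
pickle.dump(d,open("d0.pkl","wb"))
for n in d: print(d[n]["camera_matrix"].round(1).tolist(),d[n]["pose"].round(3).tolist())
o=get_obs();print(o)
E
```

```text
pics
[[456.6, 0.0, 323.2], [0.0, 456.6, 235.1], [0.0, 0.0, 1.0]] [[-0.001, -0.989, 0.147, 0.406], [-1.0, 0.002, 0.007, -0.009], [-0.007, -0.147, -0.989, 1.416], [0.0, 0.0, 0.0, 1.0]]
[[523.5, 0.0, 324.9], [0.0, 523.5, 246.4], [0.0, 0.0, 1.0]] [[0.529, 0.468, -0.708, 1.489], [0.849, -0.308, 0.43, -0.54], [-0.017, -0.828, -0.56, 0.818], [0.0, 0.0, 0.0, 1.0]]
{'t': 0.1, 'q': array([-1.42111216,  0.47771728,  0.02236067,  1.55633506, -0.011533  ,
        1.10929446, -0.08314046]), 'joint_vel': array([ 0.00265869, -0.00269928,  0.00099679, -0.00168271, -0.00011247,
       -0.00168025,  0.00096345]), 'joint_torque': array([ 4.29932130e-03, -5.97756815e+01,  1.61354531e+00, -2.81953043e+01,
        1.29096833e-02,  5.01625735e-03, -1.97236881e-05]), 'eef_pos': array([0.17196121, 0.65218617, 0.23043077]), 'tool_rot': array([-5.63492238e-05,  1.28560730e-01,  9.91701305e-01, -8.11120867e-04]), 'contact_force': array([0.93415073, 0.1656281 , 0.12673943]), 'torque': array([0.00097039, 0.00791325, 0.02629385]), 'grasp_force': 0.0, 'gripper_width': 1.0006802443656695}
```

View pics/top0.png

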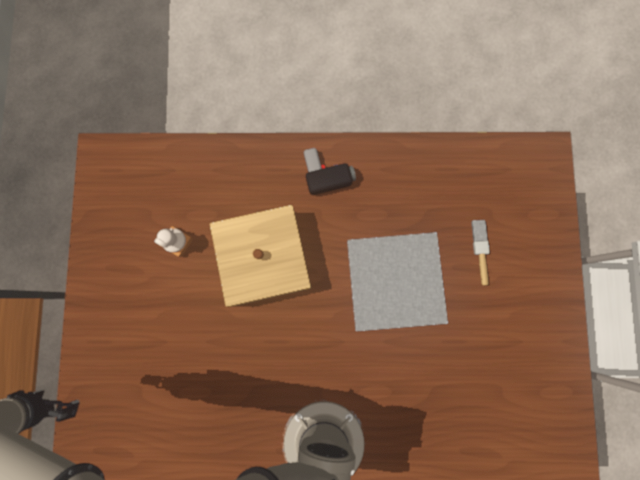

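View pics/scene0.png

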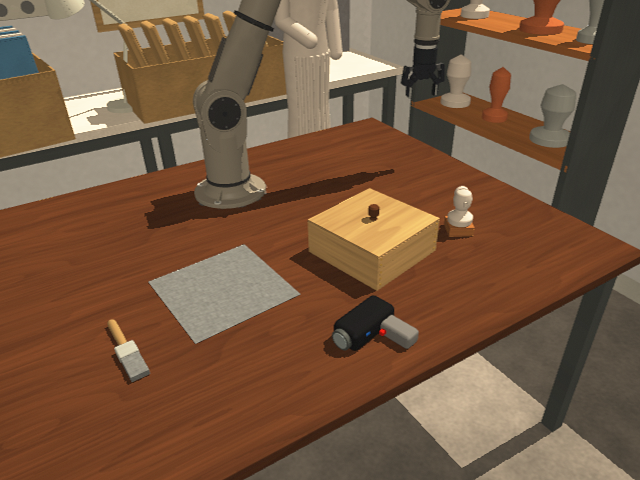

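The top view shows the lid at corners (211,223), (293,206), (310,290), (226,305), with the knob at (258,254). The mat corners are (348,240), (437,233), (447,323), (355,330). In the scene view the knob is at (374,211).

```bash
cat > h.py <<'E'
import numpy as np,cv2
from scipy.spatial.transform import Rotation as R
def px(c,uv,z):
    T=c["pose"];d=T[:3,:3]@np.linalg.inv(c["camera_matrix"])@np.array([uv[0],uv[1],1.])
    return T[:3,3]+d*(z-T[2,3])/d[2]
def proj(c,p):
    T=c["pose"];q=c["camera_matrix"]@(T[:3,:3].T@(np.asarray(p)-T[:3,3]));return q[:2]/q[2]
def rot(o): return R.from_quat(np.roll(o["tool_rot"],-1))
def down(a): # tool down, closing line (tool y) at world angle a
    y=np.array([np.cos(a),np.sin(a),0]);z=np.array([0,0,-1.]);return R.from_matrix(np.c_[np.cross(y,z),y,z])
def rel(o,p,a):
    r=rot(o); D=down(a)
    return r.inv().apply(np.asarray(p)-o["eef_pos"]).round(4),(r.inv()*D).as_rotvec(degrees=True).round(2)
E
python3 - <<'E'
from h import *;import pickle
from station import get_obs
d=pickle.load(open("d0.pkl","rb"));t=d["top"];s=d["scene"]
lid=np.array([px(t,u,.104) for u in [(211,223),(293,206),(310,290),(226,305)]])
mat=np.array([px(t,u,.003) for u in [(348,240),(437,233),(447,323),(355,330)]])
for n,c in(("lid",lid),("mat",mat)):
    e=np.roll(c,-1,0)-c; print(n,c.round(3).tolist(),c.mean(0).round(4),np.degrees(np.arctan2(e[:,1],e[:,0])).round(1),np.linalg.norm(e,axis=1).round(3))
print("knob top",px(t,(258,254),.128),"scene",px(s,(374,211),.128), px(s,(374,211),.136))
o=get_obs();r=rot(o);print(r.as_matrix().round(3).tolist(), np.degrees(np.arctan2(*r.as_matrix()[[1,0],1])))
for n,sc in (("top",[210,200,320,310]),("scene",[300,180,450,295])):
    x0,y0,x1,y1=sc; cv2.imwrite(f"pics/{n}0c.png",cv2.resize(d[n]["img"][y0:y1,x0:x1,::-1],None,fx=5,fy=5,interpolation=cv2.INTER_CUBIC))
E
```

```text
lid [[0.637, 0.328, 0.104], [0.687, 0.088, 0.104], [0.442, 0.038, 0.104], [0.4, 0.276, 0.104]] [0.5418 0.1825 0.104 ] [ -78.2 -168.3  100.    12.2] [0.244 0.25  0.242 0.242]
mat [[0.6, -0.077, 0.003], [0.622, -0.355, 0.003], [0.345, -0.375, 0.003], [0.325, -0.096, 0.003]] [ 0.4729 -0.2256  0.003 ] [ -85.6 -175.9   94.2    3.9] [0.279 0.277 0.28  0.276]
knob top [0.54340289 0.18467388 0.128     ] scene [0.54765513 0.18402107 0.128     ] [0.55858037 0.17561988 0.136     ]
[[-0.967, 0.255, -0.0], [0.255, 0.967, -0.002], [-0.0, -0.002, -1.0]] 75.2271299381258
```

View pics/top0c.png

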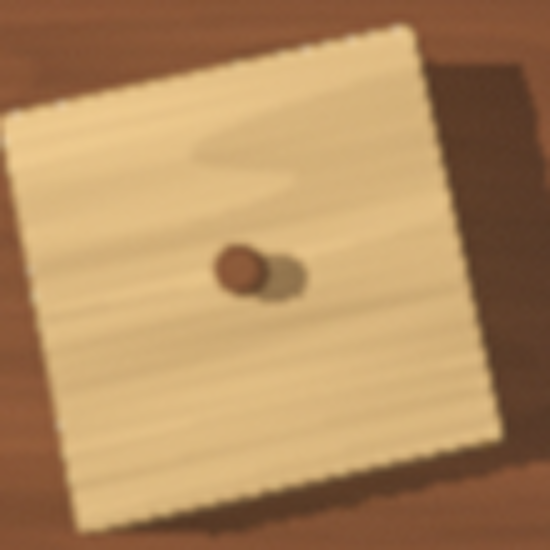

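Run:
```python
from h import *;from station import get_obs
print(rel(get_obs(),[.545,.185,.22],np.radians(56.5)))
```

```text
(array([-0.4798, -0.3566,  0.0111]), array([-0.09,  0.02, 18.73]))
```

Request:
arm_command:
  commands: [-0.04,-0.03,0,0,0,2,1,-0.08,-0.06,0,0,0,5,1,-0.12,-0.09,0,0,0,8,1,-0.16,-0.12,0,0,0,11,1,-0.2,-0.15,0,0,0,14,1,-0.24,-0.18,0,0,0,17,1,-0.28,-0.21,0.005,0,0,18.7,1,-0.32,-0.24,0.01,0,0,18.7,1]
  force: 40

```text
t: 0.9
eef_pos: [0.4208, 0.3377, 0.2212]
tool_rot: [0.0, 0.288, 0.958, 0.0]
contact_force: [0.1, 0.6, 0.3]
gripper_width: 0.999
grasp_force: 0.0
```

Run:
```python
from h import *;from station import get_obs
o=get_obs();print(o["t"],o["eef_pos"],rel(o,[.545,.185,.21],np.radians(56.5)))
```

```text
0.9 [0.42083855 0.3376533  0.22124584] (array([-0.1878, -0.0587,  0.0112]), array([ 0.01, -0.  , -0.01]))
```

Request:
arm_command:
  commands: [-0.045,-0.014,0,0,0,0,1,-0.09,-0.028,0.005,0,0,0,1,-0.135,-0.042,0.01,0,0,0,1,-0.175,-0.054,0.011,0,0,0,1,-0.188,-0.0587,0.011,0,0,0,1,-0.188,-0.0587,0.011,0,0,0,1,-0.188,-0.0587,0.011,0,0,0,1]

```text
t: 1.6
eef_pos: [0.5435, 0.1882, 0.21]
tool_rot: [-0.001, 0.287, 0.958, 0.0]
contact_force: [-0.7, 0.6, -0.3]
gripper_width: 0.999
grasp_force: 0.0
```

Run:
```python
from h import *;from station import *
o=get_obs();w=read_camera("wrist");cv2.imwrite("pics/w1.png",w["img"][:,:,::-1])
print(o["eef_pos"],w["camera_matrix"].tolist(),w["pose"].round(3).tolist(),proj(w,[.545,.185,.128]))
import pickle;pickle.dump(w,open("w1.pkl","wb"))
```

```text
[0.54350402 0.18818566 0.21000944] [[387.3617281705187, 0.0, 319.9104298017487], [0.0, 387.3617281705187, 241.57472992103692], [0.0, 0.0, 1.0]] [[0.551, 0.796, 0.25, 0.479], [0.835, -0.525, -0.166, 0.23], [-0.0, 0.3, -0.954, 0.352], [0.0, 0.0, 0.0, 1.0]] [317.94434507 255.73807187]
```

View pics/w1.png

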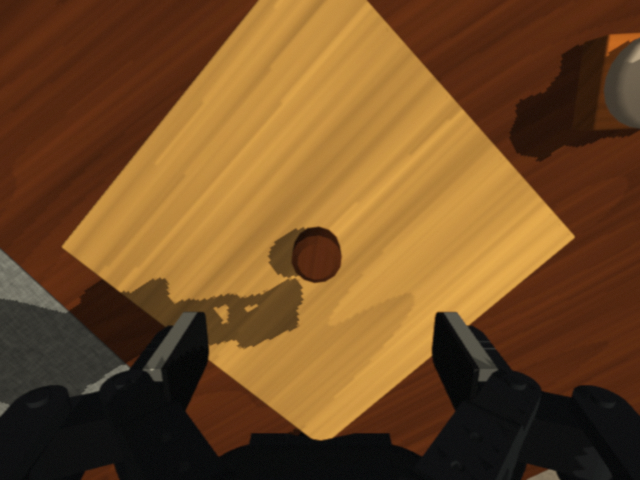

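Run:
```python
from h import *;from station import get_obs
o=get_obs();print(o["eef_pos"],rel(o,[.545,.185,.108],np.radians(56.5)))
```

```text
[0.54322755 0.18892818 0.21011392] (array([-0.0038, -0.0023,  0.1021]), array([ 0.01, -0.08,  0.19]))
```

Request:
arm_command:
  commands: [-0.004,-0.002,0.03,0,0,0,1,-0.004,-0.002,0.06,0,0,0,1,-0.004,-0.002,0.085,0,0,0,1,-0.004,-0.002,0.1,0,0,0,1,-0.004,-0.002,0.1,0,0,0,1,-0.004,-0.002,0.1,0,0,0,1,-0.004,-0.002,0.1,0,0,0,0,-0.004,-0.002,0.1,0,0,0,0]

```text
t: 2.45
eef_pos: [0.5475, 0.1834, 0.1116]
tool_rot: [0.001, 0.288, 0.958, 0.001]
contact_force: [0.4, -0.0, 0.6]
gripper_width: 0.689
grasp_force: 0.0
```

Request:
arm_command:
  commands: [0,0,0,0,0,0,0,0,0,0,0,0,0,0,0,0,0,0,0,0,0,0,0,0,0,0,0,0,0,0,0,0,0,0,0]

```text
t: 2.95
eef_pos: [0.5471, 0.1831, 0.1111]
tool_rot: [0.0, 0.288, 0.958, 0.0]
contact_force: [-1.5, -0.5, 6.7]
gripper_width: 0.339
grasp_force: 39.4
```

Request:
arm_command:
  commands: [0,0,-0.015,0,0,0,0,0,0,-0.03,0,0,0,0,0,0,-0.05,0,0,0,0,0,0,-0.075,0,0,0,0,0,0,-0.1,0,0,0,0,0,0,-0.12,0,0,0,0,0,0,-0.12,0,0,0,0]
  force: 50

```text
t: 3.65
eef_pos: [0.5482, 0.1832, 0.2334]
tool_rot: [0.002, 0.288, 0.958, 0.002]
contact_force: [1.2, -0.7, -2.8]
gripper_width: 0.333
grasp_force: 49.9
```

Run:
```python
from h import *;from station import *
o=get_obs();w=read_camera("wrist");t=read_camera("top")
a=np.hstack([w["img"],t["img"]]);cv2.imwrite("pics/w2.png",cv2.resize(a[:,:,::-1],(800,300),interpolation=cv2.INTER_AREA))
print(o["t"],o["eef_pos"],o["contact_force"],o["torque"],o["gripper_width"],rel(o,[.473,-.2256,.2],np.radians(49.2)))
```

```text
3.65 [0.54815966 0.18318698 0.23343602] [ 1.15206923 -0.69676143 -2.75854551] [ 0.00412424  0.00279566 -0.05066826] 0.33342946424597564 (array([-0.1628, -0.3825,  0.0322]), array([0.26, 0.13, 7.3 ]))
```

View pics/w2.png

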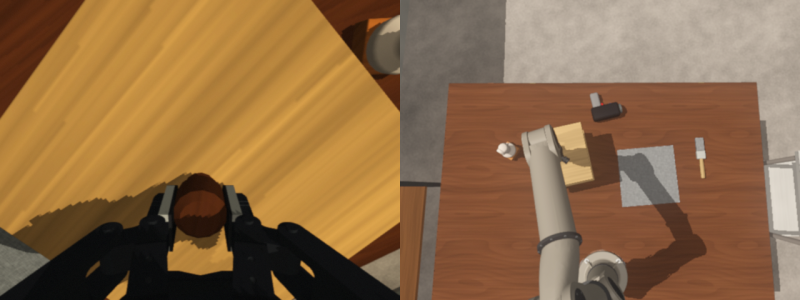

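Left half: the lid hangs level under the pads, gripped by its knob. Right half: the way to the mat is clear.

Request:
arm_command:
  commands: [-0.01,-0.023,0,0,0,1,0,-0.023,-0.055,0,0,0,2,0,-0.039,-0.092,0,0,0,3,0,-0.055,-0.13,0,0,0,4,0,-0.071,-0.168,0,0,0,5,0,-0.087,-0.205,0,0,0,6,0,-0.103,-0.242,0,0,0,7,0,-0.119,-0.28,0,0,0,7.3,0]

```text
t: 4.55
eef_pos: [0.4895, -0.1182, 0.229]
tool_rot: [-0.001, 0.349, 0.937, -0.0]
contact_force: [0.8, -0.7, -3.0]
gripper_width: 0.333
grasp_force: 49.9
```

Run:
```python
from h import *;from station import get_obs
o=get_obs();print(o["eef_pos"],o["gripper_width"],rel(o,[.473,-.2256,.1],np.radians(49.2)))
```

```text
[ 0.48949819 -0.1181694   0.2289558 ] 0.33322307356897296 (array([-0.058 , -0.0918,  0.129 ]), array([-0.1 , -0.12, -0.04]))
```

Request:
arm_command:
  commands: [-0.02,-0.032,0.01,0,0,0,0,-0.038,-0.06,0.03,0,0,0,0,-0.052,-0.082,0.055,0,0,0,0,-0.058,-0.09,0.085,0,0,0,0,-0.058,-0.092,0.115,0,0,0,0,-0.058,-0.092,0.13,0,0,0,0,-0.058,-0.092,0.13,0,0,0,0,-0.058,-0.092,0.13,0,0,0,0]

```text
t: 5.35
eef_pos: [0.4744, -0.2241, 0.0999]
tool_rot: [-0.001, 0.349, 0.937, -0.0]
contact_force: [0.0, -0.0, -2.8]
gripper_width: 0.33
grasp_force: 49.8
```

Run:
```python
from h import *;from station import *
o=get_obs();w=read_camera("wrist");t=read_camera("top");tm=t["img"][210:350,320:470,::-1]
a=np.hstack([cv2.resize(w["img"][:,:,::-1],(400,300)),cv2.resize(tm,(320,300),interpolation=cv2.INTER_CUBIC)]);cv2.imwrite("pics/w3.png",a)
print(o["eef_pos"],o["contact_force"],o["gripper_width"],rel(o,[.473,-.2256,.055],np.radians(49.2)))
m=[[.6,-.077,.003],[.622,-.355,.003]];print([proj(w,p) for p in m])
```

```text
[ 0.47442947 -0.22408196  0.09990182] [ 0.0351632  -0.04997729 -2.80160777] 0.3299059346719193 (array([ 0.    , -0.002 ,  0.0449]), array([-0.07, -0.08, -0.01]))
[array([620.77929414, 242.01869103]), array([317.47148265, 478.61826612])]
```

View pics/w3.png

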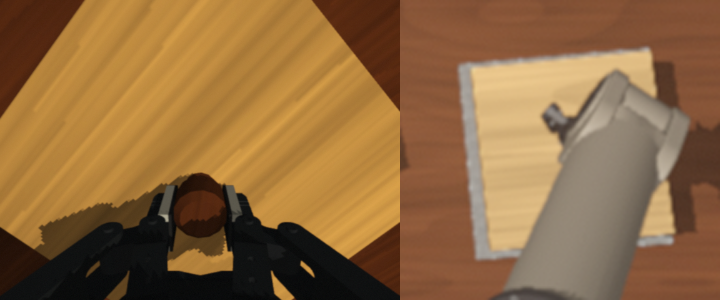

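The lid hovers over the mat, aligned with its sides; the shift to the right is parallax.

Request:
arm_command:
  commands: [0,-0.002,0.015,0,0,0,0,0,-0.002,0.03,0,0,0,0,0,-0.002,0.038,0,0,0,0,0,-0.002,0.042,0,0,0,0,0,-0.002,0.045,0,0,0,0,0,-0.002,0.046,0,0,0,0,0,-0.002,0.046,0,0,0,0,0,-0.002,0.046,0,0,0,0]

```text
t: 6.25
eef_pos: [0.4743, -0.2255, 0.0547]
tool_rot: [0.0, 0.348, 0.937, 0.0]
contact_force: [-0.8, 0.1, -4.3]
gripper_width: 0.339
grasp_force: 50.1
```

Request:
arm_command:
  commands: [0,0,0.001,0,0,0,0,0,0,0.001,0,0,0,0,0,0,0.001,0,0,0,0]

```text
t: 6.55
eef_pos: [0.4744, -0.2255, 0.0541]
tool_rot: [0.0, 0.348, 0.937, 0.0]
contact_force: [-2.0, 1.5, 6.4]
gripper_width: 0.333
grasp_force: 51.0
```

Contact. Open, then rise.

Request:
arm_command:
  commands: [0,0,0,0,0,0,0.5,0,0,0,0,0,0,1,0,0,0,0,0,0,1,0,0,0,0,0,0,1,0,0,-0.03,0,0,0,1,0,0,-0.07,0,0,0,1,0,0,-0.12,0,0,0,1,0,0,-0.165,0,0,0,1]

```text
t: 7.35
eef_pos: [0.4738, -0.2255, 0.2202]
tool_rot: [-0.0, 0.349, 0.937, -0.0]
contact_force: [1.4, -0.3, 0.6]
gripper_width: 1.002
grasp_force: 0.0
```

Run:
```python
from h import *;from station import *
import pickle
o=get_obs();w=read_camera("wrist");t=read_camera("top");s=read_camera("scene");pickle.dump((w,t,s),open("d2.pkl","wb"))
b=cv2.resize(t["img"][190:350,190:470,::-1],(784,448),interpolation=cv2.INTER_CUBIC)
cv2.imwrite("pics/t4.png",b)
print(o["eef_pos"],rel(o,[.53,.17,.23],np.radians(56.5)))
```

```text
[ 0.47378733 -0.22550485  0.22023647] (array([ 0.2159,  0.3361, -0.0099]), array([-0.02,  0.  , -7.3 ]))
```

View pics/t4.png

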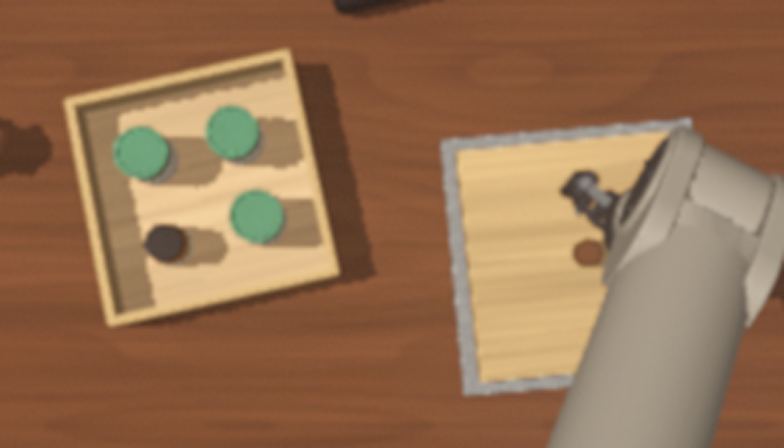

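The lid lies flat on the mat. Tin caps in this crop are at (142,153), (233,133) and (257,216), and the jar is at (165,243).

Run:
```python
from h import *;import pickle
from station import get_obs
w,t,s=pickle.load(open("d2.pkl","rb"))
for n,u,z in (("A",(142,153),.088),("B",(233,133),.088),("C",(257,216),.088),("jar",(165,243),.074)):
    print(n,px(t,(u[0]/2.8+189.8,u[1]/2.8+189.8),z).round(4))
bx=np.array([px(t,(u[0]/2.8+189.8,u[1]/2.8+189.8),.066) for u in [(66,101),(291,50),(339,274),(112,325)]])
print(bx.round(3),bx.mean(0))
hs=cv2.cvtColor(t["img"],cv2.COLOR_RGB2HSV);m=cv2.inRange(hs,(60,90,50),(90,255,255))
n,l,st,c=cv2.connectedComponentsWithStats(m)
for i in range(1,n):
    if st[i,4]>50: print(st[i,4],c[i],px(t,c[i],.088).round(4))
C=px(t,(257/2.8+189.8,216/2.8+189.8),.088)
print(rel(get_obs(),[C[0],C[1],.2],np.radians(56.5)))
```

```text
A [0.5759 0.2426 0.088 ]
B [0.5969 0.1475 0.088 ]
C [0.5097 0.1212 0.088 ]
jar [0.4826 0.2187 0.074 ]
[[0.635 0.33  0.066]
 [0.69  0.089 0.066]
 [0.45  0.036 0.066]
 [0.398 0.274 0.066]] [0.54334673 0.18220813 0.066     ]
(array([0.2014, 0.285 , 0.0212]), array([ 0.18,  0.33, -7.27]))
```

Request:
arm_command:
  commands: [0.02,0.029,0,0,0,-1,1,0.05,0.07,0,0,0,-2,1,0.078,0.11,0,0,0,-3,1,0.106,0.15,0,0,0,-4,1,0.134,0.19,0,0,0,-5,1,0.162,0.23,0.005,0,0,-6,1,0.185,0.262,0.01,0,0,-7.3,1,0.2,0.285,0.02,0,0,-7.3,1]

```text
t: 8.3
eef_pos: [0.5079, 0.1246, 0.1971]
tool_rot: [-0.001, 0.286, 0.958, 0.0]
contact_force: [0.4, -0.4, 0.7]
gripper_width: 0.997
grasp_force: 0.0
```

Request:
arm_command:
  commands: [0,0,0,0,0,0,1,0,0,0,0,0,0,1]

```text
t: 8.5
eef_pos: [0.5077, 0.121, 0.1969]
tool_rot: [-0.001, 0.287, 0.958, -0.001]
contact_force: [-0.5, -0.4, 0.1]
gripper_width: 0.995
grasp_force: 0.0
```

Run:
```python
from h import *;from station import *
import pickle
o=get_obs();w=read_camera("wrist");t=read_camera("top");s=read_camera("scene");pickle.dump((w,t,s),open("d3.pkl","wb"))
cv2.imwrite("pics/w5.png",w["img"][:,:,::-1])
print(o["t"],o["eef_pos"],[proj(w,p+[.088]).round(1) for p in ([.5759,.2426],[.5969,.1475],[.5097,.1212])],rel(o,[.5097,.1212,.053],np.radians(56.5)))
```

```text
8.5 [0.5076837  0.12098404 0.19686001] [array([529.8, 224. ]), array([420. , 317.7]), array([323.2, 240.4])] (array([-0.0018,  0.0017,  0.1439]), array([-0.16, -0.08,  0.1 ]))
```

View pics/w5.png

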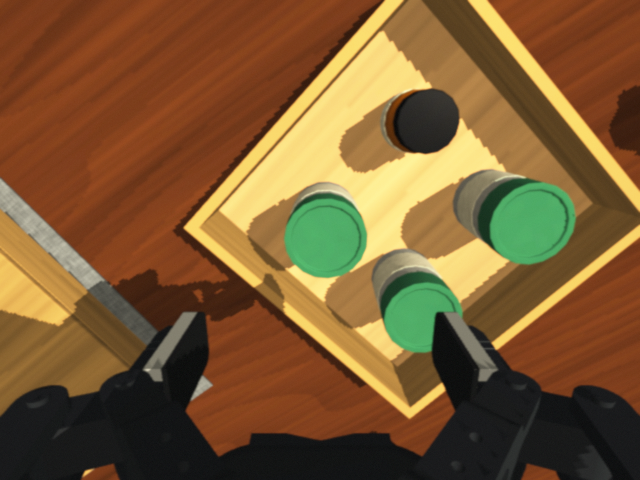

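Wrist picture: caps at C (326,235), A (530,222) and B (420,313), all within about 3 mm of the estimates. The jar is at (426,120).

Run:
```python
from h import *;import pickle
from station import get_obs
w,t,s=pickle.load(open("d3.pkl","rb"));o=get_obs()
for n,u,p in(("A",(531,222),[.5759,.2426]),("B",(421,313),[.5969,.1475]),("C",(326,235),[.5097,.1212])):
    q=px(w,u,.088)[:2];m=(q*.6+np.array(p)*.4);print(n,q.round(4),m.round(4),rel(o,[*m,.053],np.radians(56.5)))
```

```text
A [0.575  0.2438] [0.5754 0.2433] (array([0.013 , 0.1403, 0.145 ]), array([-0.05, -0.01, -0.11]))
B [0.594  0.1499] [0.5952 0.149 ] (array([-0.0558,  0.0727,  0.145 ]), array([-0.05, -0.01, -0.11]))
C [0.5075 0.1249] [0.5084 0.1234] (array([0.0024, 0.0033, 0.1451]), array([-0.05, -0.01, -0.11]))
```

Request:
arm_command:
  commands: [0.002,0.003,0.035,0,0,0,1,0.002,0.003,0.075,0,0,0,1,0.002,0.003,0.11,0,0,0,1,0.002,0.003,0.135,0,0,0,1,0.002,0.003,0.147,0,0,0,1,0.002,0.003,0.147,0,0,0,1,0.002,0.003,0.147,0,0,0,0.4,0.002,0.003,0.147,0,0,0,0.4]
  force: 60

```text
t: 9.45
eef_pos: [0.5099, 0.1249, 0.0528]
tool_rot: [0.001, 0.288, 0.958, 0.001]
contact_force: [-0.3, -0.1, 0.3]
gripper_width: 0.688
grasp_force: 0.0
```

Request:
arm_command:
  commands: [0,0,0,0,0,0,0.3,0,0,0,0,0,0,0.3,0,0,0,0,0,0,0.3]

```text
t: 9.75
eef_pos: [0.5098, 0.1248, 0.0532]
tool_rot: [0.001, 0.288, 0.958, 0.001]
contact_force: [-0.7, -1.4, 6.5]
gripper_width: 0.645
grasp_force: 62.6
```

Request:
arm_command:
  commands: [0,0,-0.01,0,0,0,0.3,0,0,-0.025,0,0,0,0.3,0,0,-0.035,0,0,0,0.3,0,0,-0.04,0,0,0,0.3,0,0,-0.04,0,0,0,0.3,0,0,-0.04,0,0,0,0.3,0,0,-0.04,0,0,0,0.3,0,0,-0.04,0,0,0,0.3]

```text
t: 10.55
eef_pos: [0.5083, 0.1246, 0.0908]
tool_rot: [-0.0, 0.288, 0.958, -0.0]
contact_force: [1.0, 1.1, -3.8]
gripper_width: 0.646
grasp_force: 64.4
```

Request:
arm_command:
  commands: [0,0,0,0,0,0,0.3]

```text
t: 10.65
eef_pos: [0.5085, 0.1246, 0.0909]
tool_rot: [-0.0, 0.288, 0.958, -0.0]
contact_force: [-0.1, 1.0, -3.0]
gripper_width: 0.646
grasp_force: 64.4
```

Request:
arm_command:
  commands: [0,0,0,0,0,0,0.3]

```text
t: 10.75
eef_pos: [0.5086, 0.1246, 0.0911]
tool_rot: [-0.0, 0.288, 0.958, -0.0]
contact_force: [-0.4, -0.6, -4.0]
gripper_width: 0.65
grasp_force: 64.4
```

C weighs about 0.37 kg. Put it back.

Request:
arm_command:
  commands: [0,0,0.012,0,0,0,0.3,0,0,0.025,0,0,0,0.3,0,0,0.033,0,0,0,0.3,0,0,0.036,0,0,0,0.3,0,0,0.037,0,0,0,0.3,0,0,0.038,0,0,0,0.3,0,0,0.039,0,0,0,0.3,0,0,0.039,0,0,0,0.3]

```text
t: 11.55
eef_pos: [0.5089, 0.1246, 0.0533]
tool_rot: [0.0, 0.288, 0.958, 0.0]
contact_force: [-2.8, -0.8, 3.6]
gripper_width: 0.645
grasp_force: 65.1
```

Request:
arm_command:
  commands: [0,0,0,0,0,0,0.8,0,0,0,0,0,0,1,0,0,0,0,0,0,1,0,0,0,0,0,0,1,0,0,-0.025,0,0,0,1,0,0,-0.06,0,0,0,1,0,0,-0.095,0,0,0,1,0,0,-0.1,0,0,0,1]

```text
t: 12.35
eef_pos: [0.5113, 0.1253, 0.1562]
tool_rot: [0.003, 0.288, 0.958, 0.002]
contact_force: [0.7, 0.9, 0.4]
gripper_width: 1.001
grasp_force: 0.0
```

Run:
```python
from h import *;from station import *
o=get_obs();print(o["t"],o["eef_pos"])
for p in ([.5952,.149],[.5754,.2433]): print(rel(o,[*p,.052],np.radians(56.5)))
```

```text
12.35 [0.51127689 0.12530921 0.15620018]
(array([-0.0565,  0.0655,  0.1048]), array([0.34, 0.22, 0.  ]))
(array([0.012 , 0.1332, 0.1049]), array([0.34, 0.22, 0.  ]))
```

Request:
arm_command:
  commands: [-0.02,0.023,-0.005,0,0,0,1,-0.045,0.052,0,0,0,0,1,-0.058,0.067,0,0,0,0,1,-0.058,0.067,0.01,0,0,0,1,-0.058,0.067,0.04,0,0,0,1,-0.058,0.067,0.075,0,0,0,1,-0.058,0.067,0.102,0,0,0,1,-0.058,0.067,0.102,0,0,0,1]

```text
t: 13.15
eef_pos: [0.5893, 0.1473, 0.0458]
tool_rot: [-0.004, 0.288, 0.958, -0.003]
contact_force: [0.2, 0.6, -0.0]
gripper_width: 0.998
grasp_force: 0.0
```

Request:
arm_command:
  commands: [0,0,0,0,0,0,1,0,0,0,0,0,0,0.3,0,0,0,0,0,0,0.3,0,0,0,0,0,0,0.3,0,0,0,0,0,0,0.3,0,0,0,0,0,0,0.3,0,0,0,0,0,0,0.3]

```text
t: 13.85
eef_pos: [0.5963, 0.1501, 0.053]
tool_rot: [0.002, 0.288, 0.958, 0.002]
contact_force: [1.8, 1.9, 5.7]
gripper_width: 0.648
grasp_force: 62.2
```

Request:
arm_command:
  commands: [0,0,-0.01,0,0,0,0.3,0,0,-0.025,0,0,0,0.3,0,0,-0.035,0,0,0,0.3,0,0,-0.04,0,0,0,0.3,0,0,-0.04,0,0,0,0.3,0,0,-0.04,0,0,0,0.3,0,0,-0.04,0,0,0,0.3,0,0,-0.04,0,0,0,0.3]

```text
t: 14.65
eef_pos: [0.5936, 0.1485, 0.0897]
tool_rot: [-0.0, 0.288, 0.958, -0.0]
contact_force: [-0.7, 0.1, -6.4]
gripper_width: 0.641
grasp_force: 65.2
```

Request:
arm_command:
  commands: [0,0,0,0,0,0,0.3]

```text
t: 14.75
eef_pos: [0.5938, 0.1485, 0.0899]
tool_rot: [-0.0, 0.288, 0.958, -0.0]
contact_force: [0.1, -0.4, -6.7]
gripper_width: 0.647
grasp_force: 65.2
```

Request:
arm_command:
  commands: [0,0,0,0,0,0,0.3]

```text
t: 14.85
eef_pos: [0.5939, 0.1485, 0.0901]
tool_rot: [-0.0, 0.288, 0.958, -0.0]
contact_force: [0.7, -0.4, -7.5]
gripper_width: 0.649
grasp_force: 65.2
```

B weighs about 0.70 kg. Put it back and heft A too, as asked.

Request:
arm_command:
  commands: [0,0,0.012,0,0,0,0.3,0,0,0.025,0,0,0,0.3,0,0,0.032,0,0,0,0.3,0,0,0.035,0,0,0,0.3,0,0,0.036,0,0,0,0.3,0,0,0.037,0,0,0,0.3,0,0,0.038,0,0,0,0.3,0,0,0.038,0,0,0,0.3]

```text
t: 15.65
eef_pos: [0.5945, 0.1487, 0.053]
tool_rot: [0.0, 0.288, 0.958, 0.0]
contact_force: [-1.0, -0.3, -2.8]
gripper_width: 0.644
grasp_force: 65.4
```

Request:
arm_command:
  commands: [0,0,0.001,0,0,0,0.3,0,0,0.001,0,0,0,0.3]

```text
t: 15.85
eef_pos: [0.5946, 0.1486, 0.0529]
tool_rot: [0.0, 0.288, 0.958, 0.0]
contact_force: [-3.4, -0.5, 7.4]
gripper_width: 0.643
grasp_force: 66.1
```

Request:
arm_command:
  commands: [0,0,0,0,0,0,0.8,0,0,0,0,0,0,1,0,0,0,0,0,0,1,0,0,0,0,0,0,1,0,0,-0.025,0,0,0,1,0,0,-0.06,0,0,0,1,0,0,-0.095,0,0,0,1,0,0,-0.1,0,0,0,1]

```text
t: 16.65
eef_pos: [0.5969, 0.149, 0.1558]
tool_rot: [0.003, 0.288, 0.958, 0.002]
contact_force: [0.8, 0.2, 0.1]
gripper_width: 0.999
grasp_force: 0.0
```

Request:
arm_command:
  commands: [0,0,0,0,0,0,1,0,0,0,0,0,0,1]

```text
t: 16.85
eef_pos: [0.5933, 0.1486, 0.1503]
tool_rot: [-0.001, 0.288, 0.958, -0.0]
contact_force: [-1.2, -0.3, 0.1]
gripper_width: 1.002
grasp_force: 0.0
```

Run:
```python
from h import *;from station import *
o=get_obs();print(o["t"],o["eef_pos"],rel(o,[.5754,.2433,.052],np.radians(56.5)))
```

```text
16.85 [0.59330741 0.14859224 0.15034416] (array([0.0671, 0.0692, 0.0983]), array([-0.06, -0.06,  0.04]))
```

Request:
arm_command:
  commands: [0.023,0.023,-0.003,0,0,0,1,0.05,0.052,-0.003,0,0,0,1,0.067,0.069,0,0,0,0,1,0.067,0.069,0,0,0,0,1,0.067,0.069,0.03,0,0,0,1,0.067,0.069,0.065,0,0,0,1,0.067,0.069,0.09,0,0,0,1,0.067,0.069,0.099,0,0,0,1]

```text
t: 17.65
eef_pos: [0.5738, 0.2409, 0.0484]
tool_rot: [-0.002, 0.288, 0.958, -0.003]
contact_force: [-0.4, 0.4, 0.7]
gripper_width: 0.999
grasp_force: 0.0
```

Request:
arm_command:
  commands: [0,0,0,0,0,0,1,0,0,0,0,0,0,0.3,0,0,0,0,0,0,0.3,0,0,0,0,0,0,0.3,0,0,0,0,0,0,0.3,0,0,0,0,0,0,0.3,0,0,0,0,0,0,0.3]

```text
t: 18.35
eef_pos: [0.5775, 0.2435, 0.0542]
tool_rot: [0.001, 0.288, 0.958, 0.001]
contact_force: [0.1, -0.4, 7.0]
gripper_width: 0.647
grasp_force: 63.4
```

Request:
arm_command:
  commands: [0,0,-0.01,0,0,0,0.3,0,0,-0.025,0,0,0,0.3,0,0,-0.035,0,0,0,0.3,0,0,-0.04,0,0,0,0.3,0,0,-0.04,0,0,0,0.3,0,0,-0.04,0,0,0,0.3,0,0,-0.04,0,0,0,0.3,0,0,-0.04,0,0,0,0.3]

```text
t: 19.15
eef_pos: [0.5759, 0.243, 0.0918]
tool_rot: [-0.0, 0.288, 0.958, -0.0]
contact_force: [-0.0, 0.4, -1.5]
gripper_width: 0.642
grasp_force: 63.6
```

Request:
arm_command:
  commands: [0,0,0,0,0,0,0.3]

```text
t: 19.25
eef_pos: [0.576, 0.243, 0.0919]
tool_rot: [-0.0, 0.288, 0.958, -0.0]
contact_force: [1.2, 0.5, -1.2]
gripper_width: 0.644
grasp_force: 63.6
```

Request:
arm_command:
  commands: [0,0,0,0,0,0,0.3]

```text
t: 19.35
eef_pos: [0.5761, 0.243, 0.0921]
tool_rot: [-0.0, 0.288, 0.958, -0.0]
contact_force: [0.3, -0.7, -1.5]
gripper_width: 0.649
grasp_force: 63.6
```

A weighs about 0.15 kg, so B is the heaviest. Put A back.

Request:
arm_command:
  commands: [0,0,0.012,0,0,0,0.3,0,0,0.025,0,0,0,0.3,0,0,0.033,0,0,0,0.3,0,0,0.036,0,0,0,0.3,0,0,0.037,0,0,0,0.3,0,0,0.038,0,0,0,0.3,0,0,0.038,0,0,0,0.3,0,0,0.038,0,0,0,0.3]

```text
t: 20.15
eef_pos: [0.5765, 0.2432, 0.0547]
tool_rot: [0.0, 0.288, 0.958, 0.0]
contact_force: [0.0, -0.3, -1.9]
gripper_width: 0.647
grasp_force: 63.7
```

Request:
arm_command:
  commands: [0,0,0.001,0,0,0,0.3,0,0,0.0015,0,0,0,0.3,0,0,0.0015,0,0,0,0.3]

```text
t: 20.45
eef_pos: [0.5767, 0.2433, 0.0541]
tool_rot: [0.0, 0.288, 0.958, 0.0]
contact_force: [-2.3, -0.9, 7.5]
gripper_width: 0.643
grasp_force: 64.6
```

Request:
arm_command:
  commands: [0,0,0,0,0,0,0.8,0,0,0,0,0,0,1,0,0,0,0,0,0,1,0,0,0,0,0,0,1,0,0,-0.025,0,0,0,1,0,0,-0.06,0,0,0,1,0,0,-0.095,0,0,0,1,0,0,-0.1,0,0,0,1]

```text
t: 21.25
eef_pos: [0.5789, 0.244, 0.1573]
tool_rot: [0.003, 0.288, 0.958, 0.003]
contact_force: [-0.3, 0.1, -0.7]
gripper_width: 1.002
grasp_force: 0.0
```

Request:
arm_command:
  commands: [0,0,0,0,0,0,1,0,0,0,0,0,0,1]

```text
t: 21.45
eef_pos: [0.5754, 0.2429, 0.1518]
tool_rot: [-0.001, 0.288, 0.958, -0.001]
contact_force: [0.2, 0.3, -0.7]
gripper_width: 0.998
grasp_force: 0.0
```

Run:
```python
from h import *;from station import *
o=get_obs();print(o["t"],o["eef_pos"],rel(o,[.5946,.1486,.052],np.radians(56.5)))
```

```text
21.45 [0.57544139 0.24293468 0.15178078] (array([-0.0681, -0.068 ,  0.0998]), array([-0.08, -0.05,  0.04]))
```

Request:
arm_command:
  commands: [-0.023,-0.023,-0.003,0,0,0,1,-0.05,-0.05,-0.003,0,0,0,1,-0.068,-0.068,0,0,0,0,1,-0.068,-0.068,0,0,0,0,1,-0.068,-0.068,0.03,0,0,0,1,-0.068,-0.068,0.065,0,0,0,1,-0.068,-0.068,0.09,0,0,0,1,-0.068,-0.068,0.1,0,0,0,1]

```text
t: 22.25
eef_pos: [0.5925, 0.1493, 0.0489]
tool_rot: [-0.003, 0.287, 0.958, -0.002]
contact_force: [-0.3, 0.1, 0.7]
gripper_width: 1.003
grasp_force: 0.0
```

Request:
arm_command:
  commands: [0,0,0,0,0,0,1,0,0,0,0,0,0,0.3,0,0,0,0,0,0,0.3,0,0,0,0,0,0,0.3,0,0,0,0,0,0,0.3,0,0,0,0,0,0,0.3,0,0,0,0,0,0,0.3]

```text
t: 22.95
eef_pos: [0.5963, 0.149, 0.0546]
tool_rot: [0.001, 0.288, 0.958, 0.001]
contact_force: [-2.9, -0.4, 5.4]
gripper_width: 0.646
grasp_force: 64.0
```

Request:
arm_command:
  commands: [0,0,-0.01,0,0,0,0.3,0,0,-0.03,0,0,0,0.3,0,0,-0.055,0,0,0,0.3,0,0,-0.085,0,0,0,0.3,0,0,-0.115,0,0,0,0.3,0,0,-0.145,0,0,0,0.3,0,0,-0.17,0,0,0,0.3,0,0,-0.185,0,0,0,0.3]

```text
t: 23.75
eef_pos: [0.5956, 0.1488, 0.2402]
tool_rot: [0.001, 0.288, 0.958, 0.001]
contact_force: [0.5, 0.4, -6.5]
gripper_width: 0.646
grasp_force: 65.5
```

Request:
arm_command:
  commands: [0,0,-0.005,0,0,0,0.3,0,0,-0.01,0,0,0,0.3,0,0,-0.01,0,0,0,0.3,0,0,-0.01,0,0,0,0.3,0,0,-0.01,0,0,0,0.3,0,0,-0.01,0,0,0,0.3]

```text
t: 24.35
eef_pos: [0.5951, 0.1488, 0.2471]
tool_rot: [-0.001, 0.288, 0.958, -0.0]
contact_force: [-0.7, 0.1, -5.5]
gripper_width: 0.647
grasp_force: 65.4
```

Run:
```python
from h import *;from station import *
o=get_obs();s=read_camera("scene");t=read_camera("top")
a=np.hstack([cv2.resize(s["img"][60:360,160:560],(480,360)),cv2.resize(t["img"][150:350,190:390],(320,360))])
cv2.imwrite("pics/f.png",a[:,:,::-1]);print(o["t"],o["eef_pos"],o["contact_force"],o["joint_vel"].round(3),o["grasp_force"])
```

```text
24.35 [0.59509302 0.14878416 0.24707633] [-0.65794498  0.10674191 -5.50051108] [-0.    -0.003  0.002 -0.004 -0.002  0.003 -0.001] 65.39688911754638
```

View pics/f.png

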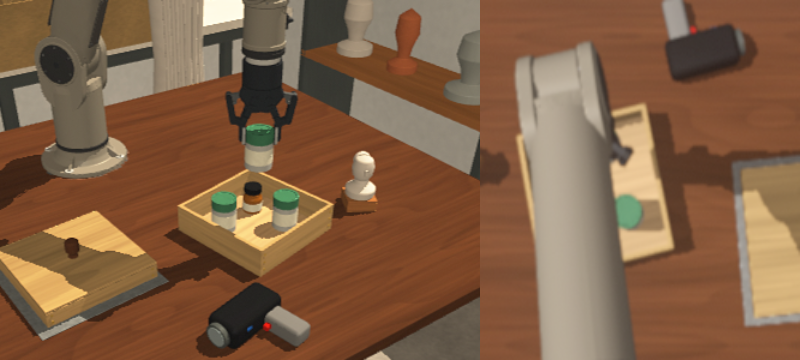

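The tin in the gripper is upright with its base about 20 cm above the bench. The other two tins and the jar are standing in the box, and the lid lies on the mat.

```bash
python3 -c "
from station import hand_in
print(hand_in())"
```

```text
the job is handed in; nothing more can be done
None
```

The job is handed in: the lid lies flat on the mat, and the heaviest tin (about 0.7 kg, against 0.37 and 0.15 kg) is held upright about 20 cm above the bench, with the lighter two standing in the box.

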